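Open the safety-capped polish jar

TASK

Open the jar of silver polish: gently squeeze the two yellow side tabs of its blue safety cap inward, no harder than needed, and, keeping them squeezed, turn the cap anticlockwise (seen from above) until you feel it come up against its stop, without forcing it, then lift it straight off. Set the cap down gently, right way up, in the steel tray and let go of it, leaving the other things on the bench alone.

Things in the scene. Friction and masses are not known exactly. Their poses are not given: they have to be found in the camera images.
- jar: White polish jar with a green band, 76 mm across, screwed down in a wooden cradle 120 x 120 x 22 mm; it cannot move. Origin at the centre of the cradle's underside, z up along the jar's axis. The shoulder is 60 mm above the origin; the neck, 28 mm across with bayonet lugs, ends 90 mm above it.
- jar_catch (a point): Centre of the jar's shoulder, on its axis, 60 mm above the jar's origin. On the shoulder stand two pairs of white catch posts, 8 mm tall, on the jar's +x and -x sides, 27 to 34 mm from the axis: while a cap tab is out, its narrow foot is trapped between two posts and the cap can turn only about 4 degrees.
- cap: Loose blue safety cap on the neck, about 70 g, 44 mm across, 33 mm tall, a yellow tab on its own +x and -x sides. Origin at the centre of its skirt's underside, z up; seated, that is 61 mm above the jar's origin and cap x lies along jar x. It has 1.5 mm of sideways and 2 mm of upward play on the neck; 28 mm of lift clears the neck.
- cap_top (a point): Centre of the cap's top, 33 mm above its origin. Two lugs inside hold the cap down. Tabs squeezed, it turns anticlockwise almost freely; at a hidden angle, 38 to 73 degrees, different each time, the lugs come clear, and about 7 degrees later it meets a springy stop (0.09 N m more per degree). Only there does it lift off. Pulling sooner or turning hard strains it: keep the force between cap and jar below 40 N.
- cap_grip (a point): Point on the cap's axis, 25 mm above the cap's origin, at about the middle height of the tabs' grip plates: a good height for the middle of the finger pads. Its axes are the cap's. Close the fingers along x; the tabs measure 61 mm over both when out, 52 mm when squeezed in. About 25 N of grip is plenty.
- tab_a (a joint): How far the yellow tab on the cap's +x side is squeezed in towards the axis: 0 m out, 0.0045 m fully in; it clears the catch posts from 3.5 mm on. Its grip plate is 20 mm wide, 4 mm thick, 11 to 35 mm above the cap's origin; below it a foot 10 mm wide reaches down to 1 mm. A spring pushes it out with 3 N, 8 N fully in.
- tab_b (a joint): The same for the tab on the cap's -x side.
- tray: Open square steel tray, 150 x 150 mm, 12 mm high, walls and floor 4 mm; it stays put. Origin at the centre of its underside, so its inner floor is 4 mm above the origin.
- hammer: Bystander: chasing hammer lying on the bench, 260 mm long, origin under its middle.
- medal1: Bystander: round wooden medallion with silver relief, 90 mm across, 12 mm thick, origin at its underside.
- medal2: Bystander: second medallion, like the first.
- bottle: Bystander: white bottle with yellow cap, 52 mm across, 150 mm tall, origin at its underside.
- plainjar: Bystander: amber glass jar with a plain black lid, 70 mm across, 85 mm tall, origin at its underside. Not the jar to open.
- giftbox: Bystander: blue gift box, 70 x 110 x 50 mm, origin at its underside.
- punches: Bystander: dark wooden block, 50 x 120 x 45 mm, with five steel punches standing in it to about 110 mm, origin at its underside.
Mind the look-alikes: they are no part of the job. Of the things like the jar, leave any that is purple; of the rest the larger one is meant.

How it is judged:
By the outcome, as a careful person would: the job done as asked, in the order asked, and still so for the second after the job is handed in, with the robot touching nothing.
It also fails if it takes over 72 s, if anything falls off the work surface, if the arm or the gripper's body presses on something with over 40 N, if the wrist force passes 120 N, or if a joint passes its speed limit or range.

ROBOT

A 6-joint arm with a two-finger parallel gripper is mounted at the origin on the work surface. World frame = base frame: x ahead of the robot, y to its left, z up, the work surface at z = 0. Lengths are in m, angles in rad, forces in N, time in s.
With the tool pointing down it reaches from about 0.225 to 0.875 m from the base axis. Payload 3.4 kg.
Tool frame: the origin (TCP) lies at the very end of the fingers, on their centre line; the grasp point (between the pads) lies behind it (manip.tcp_to_grasp is the z of the grasp point in the tool frame, in m); z points along the fingers, y is the direction in which the jaws open and shut (so a half turn about z gives the same grasp; the last joint's range is limited). The gripper opens to 85 mm and grips with 20 to 120 N. Pads are 22 mm wide; open, the fingers measure 114 mm over their backs; the gripper's body (76 mm by 85 mm) begins 54 mm behind the grasp point. The pads swing forward as they close: fully open they stand 13 mm farther back than shut.
Start: joints at [1.198, 0.276, 1.505, -0, 1.361, -0.121], TCP at [0.143, 0.557, 0.231] pointing down, gripper open.
Joint ranges: [-2.89, 2.89], [-0.75, 2.08], [0.22, 2.7], [-1.18, 4.32], [0.11, 2.71], [-2.7, 2.7]. Speed limits (rad/s): [2.57, 2.57, 3.14, 3.14, 3.14, 3.14].

INTERFACE

Orientations are given as a unit quaternion [w, x, y, z].
In Python, from rig import manip, eyes gives the robot as it stands.
- The arm moves only by the tool servo_tool, never from a script. Its argument "increments" is a list of rows, each an object with "slide": the shift along the tool's x, y, z in m, a list of three; "spin": the turn about the tool's z in degrees. A call has 1 to 8 rows; each row shifts and turns the commanded pose from where the row before left it, along the tool's axes as they then stand; what a row does not reach is not made up. A row lasts 1/10 s, in which the tool goes at most 50 mm and 8.59 degrees, less where a joint would pass 70% of its speed; a pose out of reach is approached as far as the arm can. A call is refused whole if a number of a shift passes 0.05 or a number of a turn 8.59, either way. A call with a gripper value outside its range is refused whole. "hand" is the opening, from 0 (shut) to 1 (fully open), set as the call begins (left out, the last holds). The fingers move at their own pace and stop on an object; "newtons" is the grip in N (left out, the last holds). Time passes only in rows, so rows that do not move let the fingers close. It gives the time, the measured TCP pose, the force and the opening at its end, in the units of the state.
- manip.get_state(): the state, without advancing time (a new reading comes with each control period).
- eyes.get_image(name): name is "scene" or "top"; returns the picture (420x560x3 uint8, blue, green, red); there is no depth.
- eyes.calibration(name): a dict with "fx", "fy", "cx", "cy" (pixels), "rvec" (rotation vector, rad) and "tvec" (3), from world to camera coordinates, as OpenCV has them. Camera axes: x right, y down, z forward; pixel columns grow to the right and rows downward; lengths in m; the calibration is good to about 2 mm. A picture is of the moment at which its call begins. calibration takes no time and is no camera call.
- manip.sign_off(): hands the job in, once; it reports no verdict.
The state is a dict: "clock": time; "qpos": joint angles; "qd": joint speeds; "effort": joint torques, N m; "position": TCP position; "ee_rot": TCP orientation; "contact_force": force on the tool from outside, world axes, zero at the start; "moment": the same for the moment, N m; "width": finger opening in m.
Only numpy, scipy, OpenCV 4.12 (cv2) and the standard library are available. Lean on these libraries where they do the work, as an engineer would, in place of code of your own. Each camera call takes 0.05 s, during which the arm holds its last target.

## Working session

There is one attempt and no reset: what is moved stays moved. The work goes in short steps, Python scripts to look and compute and a tool call to move; the robot and the scene stay as the last step left them, time stands still between calls to the robot, and variables do not carry over. Pictures are saved under pics/ and viewed, and the job is handed in when it is done.

Besides the shell and the picture viewer there is one more tool, called after "Call:" as name(argument=value, ...) on one line, values as JSON. servo_tool: Moves the arm, as the interface text tells. Its arguments: {"type":"object","properties":{"increments":{"type":"array","items":{"type":"object","properties":{"slide":{"type":"array","items":{"type":"number"}},"spin":{"type":"number"}}}},"hand":{"type":"number"},"newtons":{"type":"number"}},"required":["increments"]}

```bash
ls; mkdir -p pics; python3 - <<'E'
from rig import manip, eyes
import cv2
for n in ("scene","top"):
    cv2.imwrite(f"pics/{n}0.png",eyes.get_image(n)); print(n,eyes.calibration(n))
print(manip.get_state(), manip.tcp_to_grasp)
E
```

```text
pics
scene {'fx': 438.74641176679256, 'fy': 438.74641176679256, 'cx': 279.53859490196515, 'cy': 212.12927133597336, 'rvec': array([ 2.1237916 ,  0.74357543, -0.37217239]), 'tvec': array([-0.38121616, -0.11901174,  1.35941949])}
top {'fx': 395.63013469981865, 'fy': 395.63013469981865, 'cx': 280.1919234708325, 'cy': 215.24406313249645, 'rvec': array([ 2.20171915, -1.98495557,  0.23274437]), 'tvec': array([-0.06280982,  0.51157877,  0.99887842])}
{'clock': 0.1, 'qpos': array([ 1.19800849e+00,  2.76543766e-01,  1.50598112e+00, -2.51170300e-05,
        1.36068134e+00, -1.20964054e-01]), 'qd': array([ 0.00038878, -0.00190046, -0.00387221, -0.00060465,  0.00030142,
       -0.00188576]), 'effort': array([ 4.36931014e-04, -4.17696762e+01, -2.46406513e+01, -1.54040977e-04,
        6.00264233e-03, -6.41876142e-06]), 'position': array([0.14310175, 0.55644315, 0.23052947]), 'ee_rot': array([-1.85251502e-04,  1.25576807e-01,  9.92083572e-01, -7.85327225e-04]), 'contact_force': array([-0.47074312, -0.34863645,  0.21278306]), 'moment': array([0.0079652 , 0.03445303, 0.03584959]), 'width': 0.08566630552254156} -0.0187
```

View pics/scene0.png

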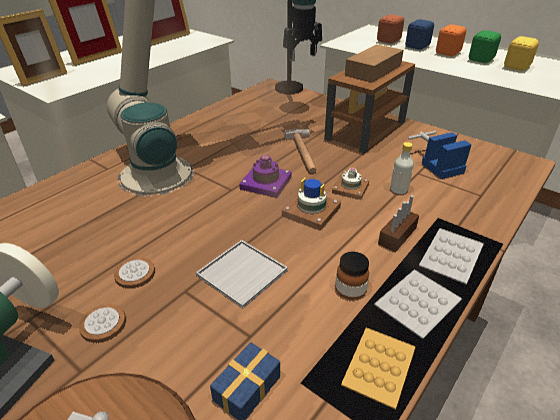

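View pics/top0.png

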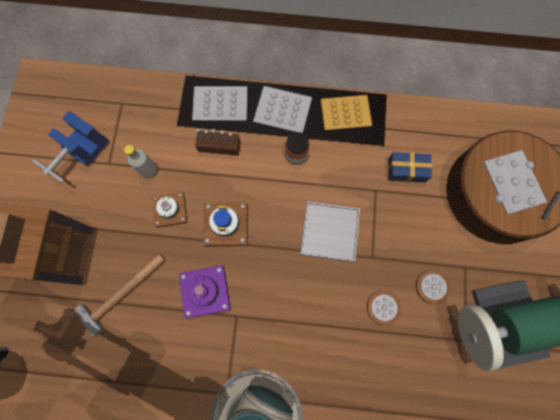

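The scene view shows the blue-capped jar in its cradle at (312,195) and the tray at (242,272). The top view has the jar at (224,220) and the tray at (331,231). The purple jar (265,170) and the small one (350,180) are the look-alikes. I'll enlarge the crops next.

```bash
python3 - <<'E'
import cv2
s=cv2.imread("pics/scene0.png");t=cv2.imread("pics/top0.png")
cv2.imwrite("pics/sc1.png",cv2.resize(s[160:235,270:360],None,fx=8,fy=8,interpolation=cv2.INTER_CUBIC))
cv2.imwrite("pics/tc1.png",cv2.resize(t[190:260,190:260],None,fx=8,fy=8,interpolation=cv2.INTER_CUBIC))
cv2.imwrite("pics/tc2.png",cv2.resize(t[190:270,290:370],None,fx=7,fy=7,interpolation=cv2.INTER_CUBIC))
cv2.imwrite("pics/sc2.png",cv2.resize(s[232:312,190:295],None,fx=7,fy=7,interpolation=cv2.INTER_CUBIC))
E
```

```text
(no output)
```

View pics/sc1.png

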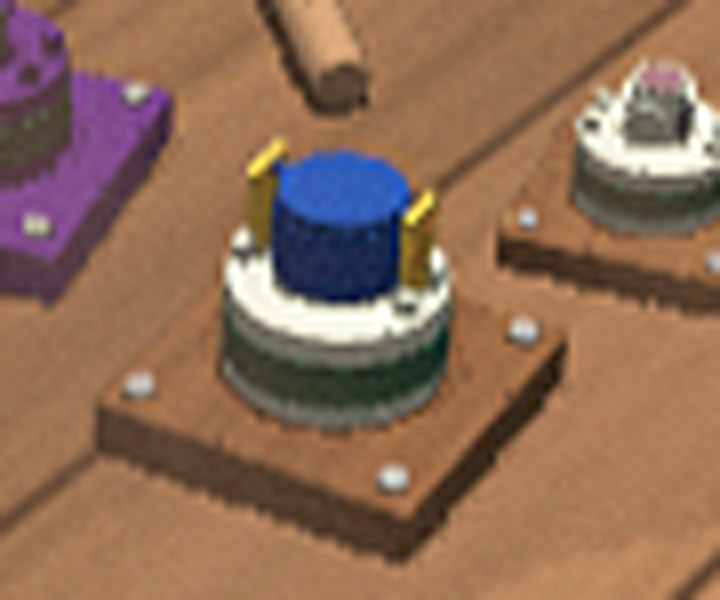

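View pics/tc1.png

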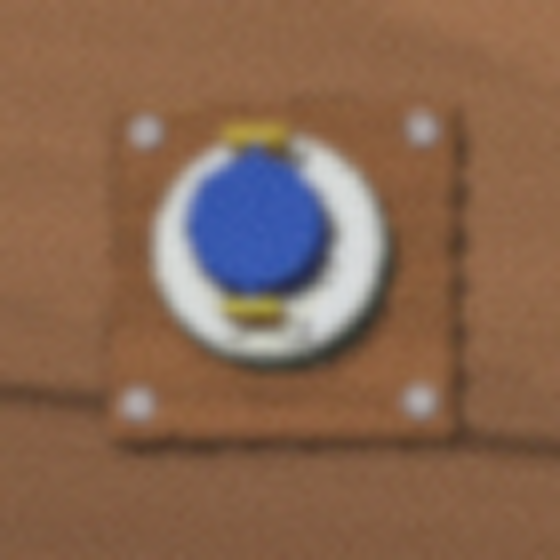

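View pics/tc2.png

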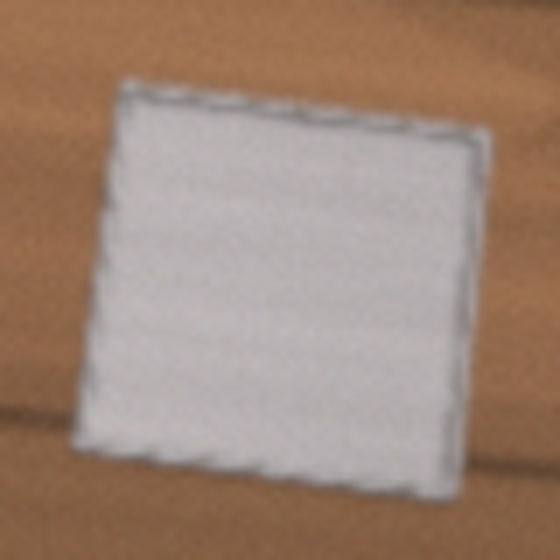

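View pics/sc2.png

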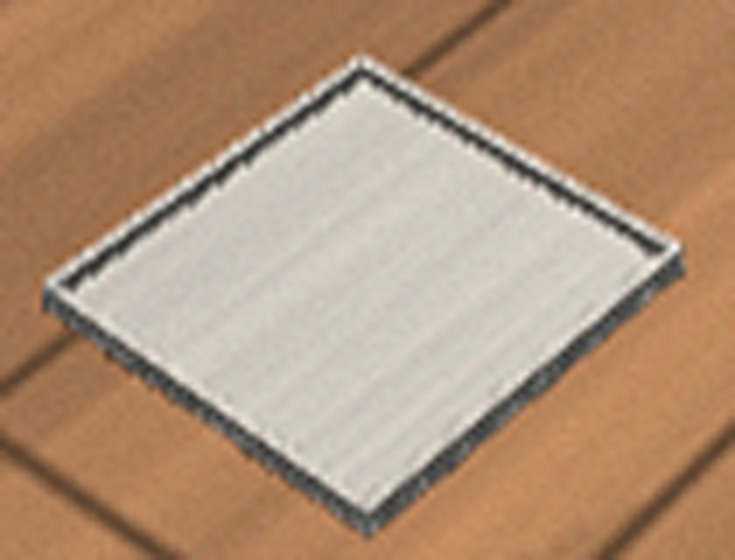

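```bash
cat > h.py <<'E'
import numpy as np, cv2
from rig import manip, eyes
C={n:eyes.calibration(n) for n in("scene","top")}
def KP(n):
    c=C[n];K=np.array([[c['fx'],0,c['cx']],[0,c['fy'],c['cy']],[0,0,1.]])
    R=cv2.Rodrigues(np.array(c['rvec']))[0];return K,R,np.array(c['tvec']).reshape(3,1)
def tri(ps,pt):
    P=[ (lambda k:k[0]@np.hstack([k[1],k[2]]))(KP(n)) for n in("scene","top")]
    X=cv2.triangulatePoints(P[0],P[1],np.array(ps,float).T,np.array(pt,float).T);return (X[:3]/X[3]).T
def proj(n,X):
    c=C[n];K,R,t=KP(n);return cv2.projectPoints(np.array(X,float).reshape(-1,1,3),np.array(c['rvec']),t,K,None)[0][:,0]
def onz(n,p,z):
    K,R,t=KP(n);d=R.T@np.linalg.inv(K)@np.array([p[0],p[1],1.]);o=(-R.T@t)[:,0];return o+d*(z-o[2])/d[2]
def cr(p,x0,y0,f): return [[x0+(a+.5)/f-.5,y0+(b+.5)/f-.5] for a,b in p]
E
python3 - <<'E'
from h import *
np.set_printoptions(precision=4,suppress=True)
S=cr([(343,188),(268,160),(420,208),(138,383),(393,476),(523,327)],270,160,8)
T=cr([(257,220),(252,307),(255,134),(420,402),(422,130),(145,131)],190,190,8)
X=tri(S,T);print(X)
print("err",np.abs(proj("scene",X)-S).max(),np.abs(proj("top",X)-T).max())
print("screws plane",[onz("top",p,.023) for p in cr([(420,402),(422,130),(145,131),(137,404)],190,190,8)])
print("screws scene",[onz("scene",p,.023) for p in S[3:]])
print("captop z.094",onz("top",T[0],.094),onz("scene",S[0],.094))
print("tabs z.096",onz("top",T[1],.096),onz("top",T[2],.096),onz("scene",S[1],.096),onz("scene",S[2],.096))
TS=cr([(362,60),(45,287),(368,517),(680,247)],190,232,7)
# top: TL? corners
TT=cr([(120,82),(490,130),(460,497),(75,447)],290,190,7)
print("tray scene",[onz("scene",p,.012) for p in TS]);print("tray top",[onz("top",p,.012) for p in TT])
E
```

```text
[[0.487  0.1395 0.0937]
 [0.4584 0.1371 0.0942]
 [0.5147 0.1435 0.0953]
 [0.444  0.0871 0.025 ]
 [0.5393 0.0986 0.0248]
 [0.5282 0.1935 0.0258]]
err 0.13853933885383185 0.14300762617040164
screws plane [array([0.4445, 0.0875, 0.023 ]), array([0.5396, 0.0987, 0.023 ]), array([0.5293, 0.1944, 0.023 ]), array([0.4338, 0.1833, 0.023 ])]
screws scene [array([0.4423, 0.089 , 0.023 ]), array([0.5382, 0.1007, 0.023 ]), array([0.5261, 0.1964, 0.023 ])]
captop z.094 [0.4868 0.1392 0.094 ] [0.4874 0.1393 0.094 ]
tabs z.096 [0.4579 0.1366 0.096 ] [0.5146 0.1434 0.096 ] [0.4601 0.135  0.096 ] [0.5153 0.1427 0.096 ]
tray scene [array([ 0.4281, -0.0767,  0.012 ]), array([ 0.4234, -0.2241,  0.012 ]), array([ 0.5715, -0.2298,  0.012 ]), array([ 0.5743, -0.0806,  0.012 ])]
tray top [array([ 0.5743, -0.0789,  0.012 ]), array([ 0.5698, -0.2284,  0.012 ]), array([ 0.4213, -0.2253,  0.012 ]), array([ 0.4253, -0.0744,  0.012 ])]
```

Everything agrees: the cap top triangulates to z = 0.0937 (expected 0.094), and the screw centre is the same as the cap axis. That puts the cap axis at about (0.4868, 0.1402) with yaw about 6.5°, and the tray centre at about (0.498, −0.1515). First I'll turn the jaws onto the cap's x axis.

Call:
servo_tool(increments=[{"spin":8},{"spin":8},{"spin":8},{"spin":8},{"spin":8},{"spin":8},{"spin":8},{"spin":8}], hand=1, newtons=20)

```text
$.increments[0]: bad value
```

Call:
servo_tool(increments=[{"spin":5},{"slide":[-0.02,0.01,0]},{"slide":[-0.04,0.03,0]},{"slide":[-0.04,0.03,0]},{"slide":[-0.04,0.03,0]},{"slide":[-0.04,0.03,0]},{"slide":[-0.04,0.03,0]},{"slide":[-0.04,0.03,0]}])

```text
$.increments[0]: bad value
```

Call:
servo_tool(increments=[{"slide":[-0.04,0.03,0]},{"slide":[-0.04,0.03,0]},{"slide":[-0.04,0.02,0]},{"slide":[-0.04,0.015,0]},{"slide":[-0.02,0.005,0]},{"slide":[0,0,0]},{"slide":[0,0,0]}])

```text
$.increments[0]: bad value
```

```bash
cat >> h.py <<'E'
from scipy.spatial.transform import Rotation as Ro
def st():
    s=manip.get_state();w,x,y,z=s['ee_rot'];R=Ro.from_quat([x,y,z,w]).as_matrix();return s,R
def rep(tgt=None,yaw=None):
    s,R=st();print('t',round(s['clock'],2),'p',np.round(s['position'],4),'yaw_y',round(np.degrees(np.arctan2(R[1,1],R[0,1])),2),'zax',np.round(R[:,2],4),'F',np.round(s['contact_force'],1),'M',np.round(s['moment'],2),'w',round(s['width'],4),'q6',round(s['qpos'][5],2))
    if tgt is not None: print('tool d',np.round(R.T@(np.array(tgt)-s['position']),4))
E
python3 -c "
from h import *
rep([.4868,.1402,.069])"
```

```text
t 0.1 p [0.1431 0.5564 0.2305] yaw_y 75.57 zax [-6.0e-04 -1.5e-03 -1.0e+00] F [-0.5 -0.3  0.2] M [0.01 0.03 0.04] w 0.0857 q6 -0.12
tool d [-0.4366 -0.3172  0.162 ]
```

Call:
servo_tool(increments=[{"slide":[0,0,0],"spin":8},{"slide":[0,0,0],"spin":8},{"slide":[0,0,0],"spin":8},{"slide":[0,0,0],"spin":8},{"slide":[0,0,0],"spin":8},{"slide":[0,0,0],"spin":8},{"slide":[0,0,0],"spin":8},{"slide":[0,0,0],"spin":8}], hand=1, newtons=20)

```text
clock: 0.9
position: [0.1432, 0.5566, 0.2308]
ee_rot: [0.0, 0.634, 0.773, -0.001]
contact_force: [0.8, 0.2, 0.1]
width: 0.0851
```

```bash
python3 -c "
from h import *
rep([.4868,.1402,.069])"
```

```text
t 0.9 p [0.1432 0.5566 0.2308] yaw_y 11.24 zax [-4.e-04 -1.e-03 -1.e+00] F [0.8 0.2 0.1] M [ 0.02  0.01 -0.04] w 0.0851 q6 1.0
tool d [-0.4753  0.2559  0.1621]
```

Call:
servo_tool(increments=[{"slide":[0,0,0],"spin":4.8},{"slide":[-0.02,0.01,0],"spin":0},{"slide":[-0.04,0.03,0],"spin":0},{"slide":[-0.04,0.03,0],"spin":0},{"slide":[-0.04,0.03,0],"spin":0},{"slide":[-0.04,0.03,0],"spin":0},{"slide":[-0.04,0.03,0],"spin":0},{"slide":[-0.04,0.03,0],"spin":0}])

```text
clock: 1.7
position: [0.3634, 0.3194, 0.2311]
ee_rot: [-0.0, 0.664, 0.748, -0.0]
contact_force: [1.2, 0.6, -1.1]
width: 0.0857
```

Call:
servo_tool(increments=[{"slide":[-0.04,0.03,0],"spin":0},{"slide":[-0.04,0.03,0],"spin":0},{"slide":[-0.04,0.02,0],"spin":0},{"slide":[-0.04,0.015,0],"spin":0},{"slide":[-0.02,0.005,0],"spin":0},{"slide":[0,0,0],"spin":0},{"slide":[0,0,0],"spin":0}])

```text
clock: 2.4
position: [0.4828, 0.1541, 0.2309]
ee_rot: [-0.001, 0.665, 0.747, -0.0]
contact_force: [0.4, 1.0, 0.4]
width: 0.0854
```

```bash
python3 -c "
from h import *
rep([.4868,.1402,.069])"
```

```text
t 2.4 p [0.4828 0.1541 0.2309] yaw_y 6.69 zax [-1.3e-03  7.0e-04 -1.0e+00] F [0.4 1.  0.4] M [ 0.04 -0.   -0.05] w 0.0854 q6 0.05
tool d [-0.0144  0.0026  0.1619]
```

Call:
servo_tool(increments=[{"slide":[-0.014,0.0025,0.02],"spin":0},{"slide":[0,0,0.03],"spin":0},{"slide":[0,0,0.03],"spin":0},{"slide":[0,0,0.02],"spin":0},{"slide":[0,0,0],"spin":0},{"slide":[0,0,0],"spin":0}])

```text
clock: 3.0
position: [0.487, 0.1417, 0.1316]
ee_rot: [-0.0, 0.664, 0.748, 0.0]
contact_force: [-0.3, -0.8, 1.0]
width: 0.0852
```

```bash
python3 -c "
from h import *
rep([.4868,.1402,.069])
s=eyes.get_image('scene');t=eyes.get_image('top')
cv2.imwrite('pics/a1.png',np.hstack([cv2.resize(s[130:240,260:370],None,fx=3.6,fy=3.6,interpolation=2),cv2.resize(t[165:275,170:280],None,fx=3.6,fy=3.6,interpolation=2)]))
rep([.4868,.1402,.069])"
```

```text
t 3.0 p [0.487  0.1417 0.1316] yaw_y 6.86 zax [-2.e-04  4.e-04 -1.e+00] F [-0.3 -0.8  1. ] M [ 0.01  0.01 -0.04] w 0.0852 q6 0.03
tool d [-0.0015 -0.0004  0.0626]
t 3.1 p [0.4882 0.1414 0.1327] yaw_y 6.83 zax [ 2.7e-03  6.0e-04 -1.0e+00] F [ 0.7 -0.7  0.7] M [0.02 0.   0.03] w 0.0856 q6 0.03
tool d [-0.001  -0.0017  0.0637]
```

View pics/a1.png

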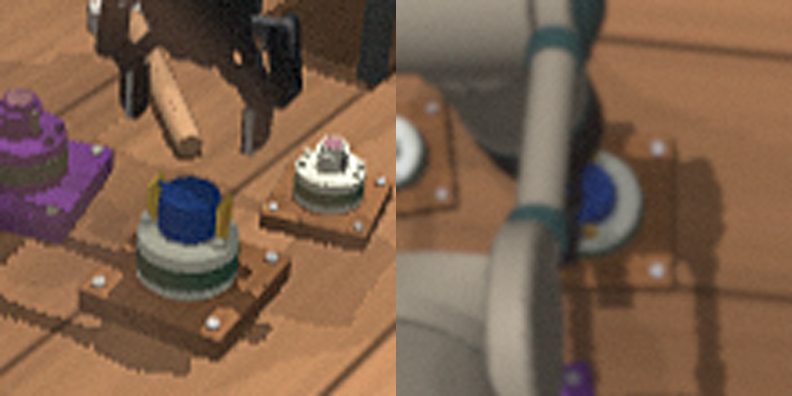

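Scene view: the open fingers straddle the cap symmetrically, at crop (130,105) and (255,140) above the cap at (190,200). I'll descend next.

Call:
servo_tool(increments=[{"slide":[-0.001,-0.0005,0.02],"spin":0.3},{"slide":[0,0,0.02],"spin":0},{"slide":[0,0,0.01],"spin":0},{"slide":[0,0,0],"spin":0},{"slide":[0,0,0],"spin":0}])

```text
clock: 3.6
position: [0.4877, 0.1397, 0.0822]
ee_rot: [0.001, 0.666, 0.746, 0.001]
contact_force: [-0.1, -0.8, -0.7]
width: 0.0853
```

```bash
python3 -c "
from h import *
rep([.4868,.1402,.069])
s=eyes.get_image('scene')
cv2.imwrite('pics/a2.png',cv2.resize(s[140:240,260:370],None,fx=6,fy=6,interpolation=2))
rep([.4868,.1402,.069])"
```

```text
t 3.6 p [0.4877 0.1397 0.0822] yaw_y 6.48 zax [ 1.7e-03  4.0e-04 -1.0e+00] F [-0.1 -0.8 -0.7] M [ 0.02 -0.02  0.01] w 0.0853 q6 0.03
tool d [ 0.0005 -0.0009  0.0132]
t 3.65 p [0.4879 0.1397 0.0824] yaw_y 6.48 zax [ 2.2e-03  4.0e-04 -1.0e+00] F [ 0.   0.3 -0.1] M [-0.03  0.01  0.03] w 0.0852 q6 0.03
tool d [ 0.0006 -0.001   0.0134]
```

View pics/a2.png

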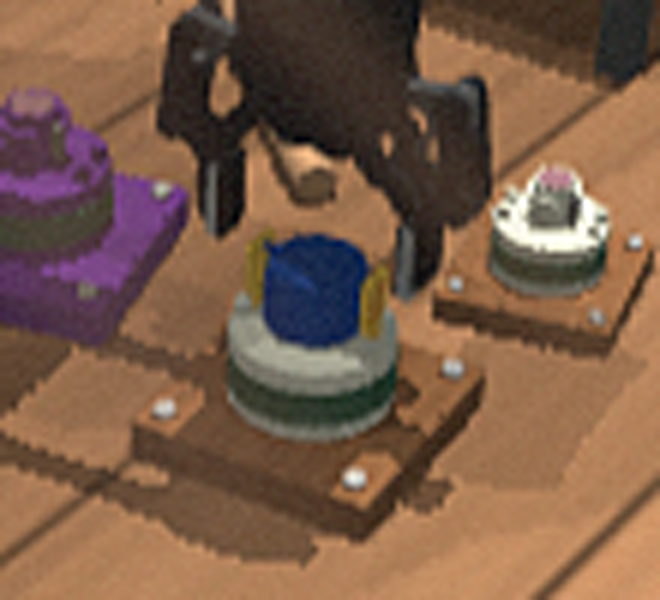

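Call:
servo_tool(increments=[{"slide":[0.0003,-0.0005,0.007],"spin":0},{"slide":[0,0,0.006],"spin":0},{"slide":[0,0,0],"spin":0},{"slide":[0,0,0],"spin":0},{"slide":[0,0,0],"spin":0},{"slide":[0,0,0],"spin":0}], hand=0.77)

```text
clock: 4.25
position: [0.4865, 0.1398, 0.0684]
ee_rot: [0.0, 0.666, 0.746, 0.0]
contact_force: [0.1, 0.7, 0.4]
width: 0.0657
```

```bash
python3 -c "
from h import *
rep([.4868,.1402,.069])
s=eyes.get_image('scene')
cv2.imwrite('pics/a3.png',cv2.resize(s[140:240,260:370],None,fx=6,fy=6,interpolation=2))
rep([.4868,.1402,.069])"
```

```text
t 4.25 p [0.4865 0.1398 0.0684] yaw_y 6.47 zax [ 3.e-04  1.e-04 -1.e+00] F [0.1 0.7 0.4] M [ 0.03 -0.02 -0.06] w 0.0657 q6 0.03
tool d [ 0.0004  0.0003 -0.0006]
t 4.3 p [0.4865 0.1398 0.0684] yaw_y 6.47 zax [ 4.e-04  1.e-04 -1.e+00] F [ 0.1  0.3 -0.3] M [ 0.03  0.06 -0.  ] w 0.0657 q6 0.03
tool d [ 0.0004  0.0003 -0.0006]
```

View pics/a3.png

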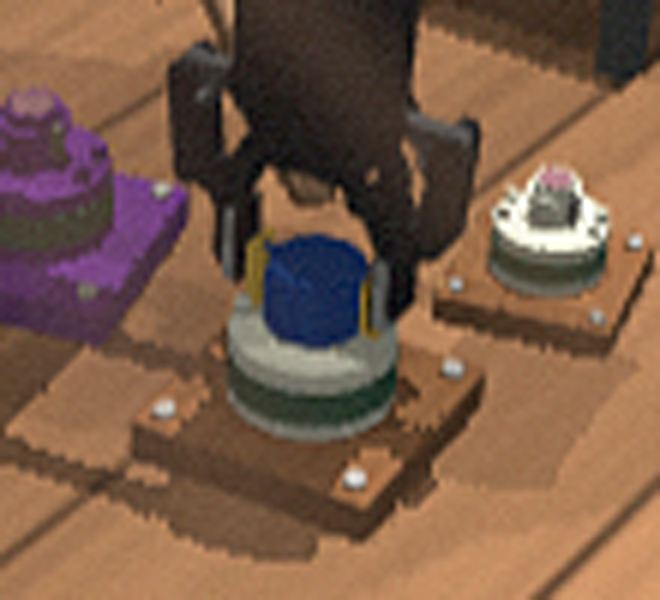

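```bash
python3 -c "
from h import *
d=np.array([np.cos(.1134),np.sin(.1134),0]);c=np.array([.4865,.1399,0])
for sg in(1,-1):
  for z in(.07,.075,.08,.085,.09):
    p=proj('scene',c+sg*.035*d+[0,0,z])[0];print(sg,z,(p-[260,140])*6+2.5)
"
```

```text
1 0.07 [384.54712505 329.11560743]
1 0.075 [385.2081187  319.68976595]
1 0.08 [385.87263658 310.2136685 ]
1 0.085 [386.54070695 300.68691208]
1 0.09 [387.21235838 291.10908936]
-1 0.07 [245.23747936 281.43547059]
-1 0.075 [245.52070757 272.12521172]
-1 0.08 [245.80540747 262.76657578]
-1 0.085 [246.09159054 253.35918473]
-1 0.09 [246.37926842 243.90265658]
```

Fingertips are at z ≈ 0.075 for a 66 mm opening, so they should end up around 0.072 when squeezed. That clears the post tops at 0.068. I'll close at the minimum grip.

Call:
servo_tool(increments=[{"slide":[0,0,0],"spin":0},{"slide":[0,0,0],"spin":0},{"slide":[0,0,0],"spin":0},{"slide":[0,0,0],"spin":0},{"slide":[0,0,0],"spin":0},{"slide":[0,0,0],"spin":0},{"slide":[0,0,0],"spin":0},{"slide":[0,0,0],"spin":0}], hand=0.5, newtons=20)

```text
clock: 5.1
position: [0.4869, 0.1398, 0.0691]
ee_rot: [0.0, 0.666, 0.746, 0.001]
contact_force: [-1.5, -0.1, 5.0]
width: 0.0512
```

```bash
python3 -c "
from h import *
rep()
s=eyes.get_image('scene')
cv2.imwrite('pics/a4.png',cv2.resize(s[140:240,260:370],None,fx=6,fy=6,interpolation=2))
rep()"
```

```text
t 5.1 p [0.4869 0.1398 0.0691] yaw_y 6.48 zax [ 1.4e-03  2.0e-04 -1.0e+00] F [-1.5 -0.1  5. ] M [-0.05  0.16 -0.  ] w 0.0512 q6 0.03
t 5.15 p [0.4868 0.1398 0.0691] yaw_y 6.47 zax [ 1.3e-03  3.0e-04 -1.0e+00] F [-0.5  0.1  4.9] M [-0.06  0.2   0.02] w 0.0513 q6 0.03
```

View pics/a4.png

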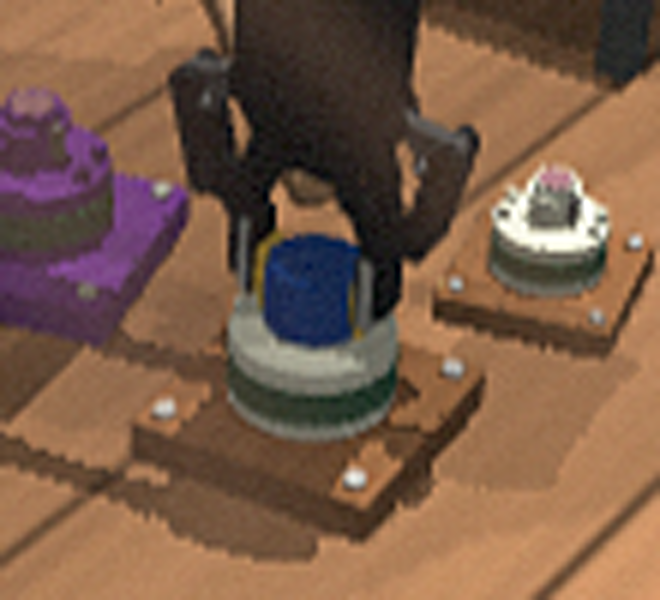

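Width is 51.2 mm, so both tabs are fully in, with about 5 N of axial push. I'll ease that off slightly and begin turning anticlockwise.

Call:
servo_tool(increments=[{"slide":[0,0,-0.0005],"spin":0},{"slide":[0,0,0],"spin":-3},{"slide":[0,0,0],"spin":-3},{"slide":[0,0,0],"spin":-3},{"slide":[0,0,0],"spin":0},{"slide":[0,0,0],"spin":0}])

```text
clock: 5.75
position: [0.4868, 0.14, 0.0691]
ee_rot: [0.0, 0.606, 0.796, 0.0]
contact_force: [0.6, 1.3, 4.4]
width: 0.0511
```

```bash
python3 -c "
from h import *
rep()"
```

```text
t 5.75 p [0.4868 0.14   0.0691] yaw_y 15.41 zax [ 1.e-03  5.e-04 -1.e+00] F [0.6 1.3 4.4] M [ 0.12  0.04 -0.01] w 0.0511 q6 -0.13
```

It turned 9° with no moment, so it's past the posts. Continuing.

Call:
servo_tool(increments=[{"slide":[0,0,-0.0005],"spin":-4},{"slide":[0,0,0],"spin":-4},{"slide":[0,0,0],"spin":-4},{"slide":[0,0,0],"spin":-4},{"slide":[0,0,0],"spin":-4},{"slide":[0,0,0],"spin":-4},{"slide":[0,0,0],"spin":0},{"slide":[0,0,0],"spin":0}])

```text
clock: 6.55
position: [0.4867, 0.1398, 0.0692]
ee_rot: [0.0, 0.428, 0.904, 0.0]
contact_force: [1.9, 0.8, -0.1]
width: 0.0509
```

```bash
python3 -c "
from h import *
rep()"
```

```text
t 6.55 p [0.4867 0.1398 0.0692] yaw_y 39.36 zax [ 7.e-04  2.e-04 -1.e+00] F [ 1.9  0.8 -0.1] M [ 0.1  -0.28 -0.02] w 0.0509 q6 -0.54
```

Call:
servo_tool(increments=[{"slide":[0,0,0],"spin":-3},{"slide":[0,0,0],"spin":-3},{"slide":[0,0,0],"spin":-3},{"slide":[0,0,0],"spin":0},{"slide":[0,0,0],"spin":0}])

```text
clock: 7.05
position: [0.4871, 0.1398, 0.0693]
ee_rot: [0.001, 0.355, 0.935, 0.0]
contact_force: [2.6, 0.2, -1.2]
width: 0.0508
```

```bash
python3 -c "
from h import *
rep()"
```

```text
t 7.05 p [0.4871 0.1398 0.0693] yaw_y 48.36 zax [ 1.4e-03  2.0e-04 -1.0e+00] F [ 2.6  0.2 -1.2] M [ 0.03 -0.51 -0.03] w 0.0508 q6 -0.7
```

Call:
servo_tool(increments=[{"slide":[0,0,0],"spin":-2},{"slide":[0,0,0],"spin":-1},{"slide":[0,0,0],"spin":0},{"slide":[0,0,0],"spin":0}])

```text
clock: 7.45
position: [0.4872, 0.1398, 0.0695]
ee_rot: [0.001, 0.33, 0.944, 0.0]
contact_force: [4.1, -0.0, -0.9]
width: 0.0507
```

```bash
python3 -c "
from h import *
rep()"
```

```text
t 7.45 p [0.4872 0.1398 0.0695] yaw_y 51.42 zax [ 1.7e-03  3.0e-04 -1.0e+00] F [ 4.1 -0.  -0.9] M [ 0.03 -0.74 -0.03] w 0.0507 q6 -0.76
```

A sideways force is slowly building, about 4 N along +x. I'll relieve it with a small shift.

Call:
servo_tool(increments=[{"slide":[-0.0006,0.0005,0],"spin":0},{"slide":[0,0,0],"spin":0},{"slide":[0,0,0],"spin":0}])

```text
clock: 7.75
position: [0.4873, 0.1398, 0.0694]
ee_rot: [0.0, 0.33, 0.944, 0.0]
contact_force: [3.4, 1.0, 0.8]
width: 0.051
```

```bash
python3 -c "
from h import *
rep()"
```

```text
t 7.75 p [0.4873 0.1398 0.0694] yaw_y 51.46 zax [ 3.e-04  2.e-04 -1.e+00] F [3.4 1.  0.8] M [ 0.11 -0.61 -0.09] w 0.051 q6 -0.76
```

Call:
servo_tool(increments=[{"slide":[0,0,0],"spin":-1.5},{"slide":[0,0,0],"spin":-1.5},{"slide":[0,0,0],"spin":0},{"slide":[0,0,0],"spin":0}])

```text
clock: 8.15
position: [0.4873, 0.1399, 0.0693]
ee_rot: [0.0, 0.305, 0.952, 0.0]
contact_force: [4.3, -0.0, -0.7]
width: 0.0506
```

```bash
python3 -c "
from h import *
rep()"
```

```text
t 8.15 p [0.4873 0.1399 0.0693] yaw_y 54.47 zax [ 4.e-04  3.e-04 -1.e+00] F [ 4.3 -0.  -0.7] M [ 0.15 -0.68 -0.03] w 0.0506 q6 -0.81
```

Call:
servo_tool(increments=[{"slide":[-0.0008,0.0006,0],"spin":0},{"slide":[0,0,0],"spin":0},{"slide":[0,0,0],"spin":0}])

```text
clock: 8.45
position: [0.4875, 0.1398, 0.0692]
ee_rot: [-0.001, 0.305, 0.952, -0.0]
contact_force: [1.5, 2.7, 0.7]
width: 0.0507
```

```bash
python3 -c "
from h import *
rep()"
```

```text
t 8.45 p [0.4875 0.1398 0.0692] yaw_y 54.47 zax [-1.4e-03  1.0e-04 -1.0e+00] F [1.5 2.7 0.7] M [ 0.24 -0.29 -0.04] w 0.0507 q6 -0.81
```

Call:
servo_tool(increments=[{"slide":[0,0,0],"spin":-1.5},{"slide":[0,0,0],"spin":-1.5},{"slide":[0,0,0],"spin":0},{"slide":[0,0,0],"spin":0}])

```text
clock: 8.85
position: [0.4877, 0.1398, 0.0692]
ee_rot: [-0.0, 0.28, 0.96, -0.0]
contact_force: [1.3, 0.7, -0.1]
width: 0.051
```

```bash
python3 -c "
from h import *
rep()"
```

```text
t 8.85 p [0.4877 0.1398 0.0692] yaw_y 57.48 zax [-8.e-04  0.e+00 -1.e+00] F [ 1.3  0.7 -0.1] M [ 0.2 -0.2  0. ] w 0.051 q6 -0.86
```

Force relieved. 51° turned so far and Mz is still about 0.

Call:
servo_tool(increments=[{"slide":[0,0,0],"spin":-1.5},{"slide":[0,0,0],"spin":-1.5},{"slide":[0,0,0],"spin":0},{"slide":[0,0,0],"spin":0}])

```text
clock: 9.25
position: [0.4879, 0.1398, 0.0692]
ee_rot: [-0.0, 0.255, 0.967, -0.0]
contact_force: [1.3, 0.7, -0.8]
width: 0.0507
```

```bash
python3 -c "
from h import *
rep()"
```

```text
t 9.25 p [0.4879 0.1398 0.0692] yaw_y 60.47 zax [-5.e-04  1.e-04 -1.e+00] F [ 1.3  0.7 -0.8] M [ 0.17 -0.16  0.01] w 0.0507 q6 -0.91
```

Call:
servo_tool(increments=[{"slide":[0,0,0],"spin":-1.5},{"slide":[0,0,0],"spin":-1.5},{"slide":[0,0,0],"spin":0},{"slide":[0,0,0],"spin":0}])

```text
clock: 9.65
position: [0.488, 0.1398, 0.0693]
ee_rot: [-0.0, 0.229, 0.973, 0.0]
contact_force: [1.6, 1.2, -1.6]
width: 0.0511
```

```bash
python3 -c "
from h import *
rep()"
```

```text
t 9.65 p [0.488  0.1398 0.0693] yaw_y 63.47 zax [-3.e-04  1.e-04 -1.e+00] F [ 1.6  1.2 -1.6] M [ 0.22 -0.22 -0.01] w 0.0511 q6 -0.97
```

Call:
servo_tool(increments=[{"slide":[0,0,0.0003],"spin":-1.5},{"slide":[0,0,0],"spin":-1.5},{"slide":[0,0,0],"spin":0},{"slide":[0,0,0],"spin":0}])

```text
clock: 10.05
position: [0.4881, 0.1398, 0.0691]
ee_rot: [-0.0, 0.204, 0.979, 0.0]
contact_force: [0.1, 1.0, 3.0]
width: 0.0514
```

```bash
python3 -c "
from h import *
rep()"
```

```text
t 10.05 p [0.4881 0.1398 0.0691] yaw_y 66.48 zax [-0.e+00  1.e-04 -1.e+00] F [0.1 1.  3. ] M [0.19 0.   0.03] w 0.0514 q6 -1.02
```

Call:
servo_tool(increments=[{"slide":[0,0,0],"spin":-1.5},{"slide":[0,0,0],"spin":-1.5},{"slide":[0,0,0],"spin":0},{"slide":[0,0,0],"spin":0}])

```text
clock: 10.45
position: [0.4881, 0.1398, 0.0691]
ee_rot: [-0.0, 0.178, 0.984, 0.0]
contact_force: [0.2, 1.8, 3.7]
width: 0.0508
```

```bash
python3 -c "
from h import *
rep()"
```

```text
t 10.45 p [0.4881 0.1398 0.0691] yaw_y 69.48 zax [-0.e+00  1.e-04 -1.e+00] F [0.2 1.8 3.7] M [0.18 0.06 0.05] w 0.0508 q6 -1.07
```

Call:
servo_tool(increments=[{"slide":[0,0,0],"spin":-1.5},{"slide":[0,0,0],"spin":-1.5},{"slide":[0,0,0],"spin":0},{"slide":[0,0,0],"spin":0}])

```text
clock: 10.85
position: [0.4884, 0.1399, 0.0691]
ee_rot: [0.0, 0.152, 0.988, 0.0]
contact_force: [0.2, 1.4, 3.3]
width: 0.051
```

```bash
python3 -c "
from h import *
rep()"
```

```text
t 10.85 p [0.4884 0.1399 0.0691] yaw_y 72.47 zax [ 5.e-04  3.e-04 -1.e+00] F [0.2 1.4 3.3] M [ 0.25 -0.06  0.04] w 0.051 q6 -1.12
```

Call:
servo_tool(increments=[{"slide":[0,0,0],"spin":-1.5},{"slide":[0,0,0],"spin":-1.5},{"slide":[0,0,0],"spin":0},{"slide":[0,0,0],"spin":0}])

```text
clock: 11.25
position: [0.4884, 0.1402, 0.0691]
ee_rot: [0.0, 0.127, 0.992, 0.0]
contact_force: [1.4, 3.8, 3.1]
width: 0.051
```

```bash
python3 -c "
from h import *
rep()"
```

```text
t 11.25 p [0.4884 0.1402 0.0691] yaw_y 75.46 zax [ 6.e-04  8.e-04 -1.e+00] F [1.4 3.8 3.1] M [ 0.64 -0.01 -0.05] w 0.051 q6 -1.18
```

Call:
servo_tool(increments=[{"slide":[0,0,0],"spin":-1.5},{"slide":[0,0,0],"spin":0},{"slide":[0,0,0],"spin":0}])

```text
clock: 11.55
position: [0.4884, 0.1403, 0.0691]
ee_rot: [0.0, 0.114, 0.994, 0.001]
contact_force: [1.3, 5.6, 4.1]
width: 0.0509
```

```bash
python3 -c "
from h import *
rep()
s=eyes.get_image('scene')
cv2.imwrite('pics/a5.png',cv2.resize(s[140:240,260:370],None,fx=6,fy=6,interpolation=2))
rep()"
```

```text
t 11.55 p [0.4884 0.1403 0.0691] yaw_y 76.96 zax [ 5.e-04  1.e-03 -1.e+00] F [1.3 5.6 4.1] M [ 0.86 -0.15 -0.1 ] w 0.0509 q6 -1.2
t 11.6 p [0.4884 0.1403 0.0691] yaw_y 76.97 zax [ 6.e-04  1.e-03 -1.e+00] F [-0.1  5.   4.4] M [ 0.88 -0.13 -0.08] w 0.051 q6 -1.2
```

View pics/a5.png

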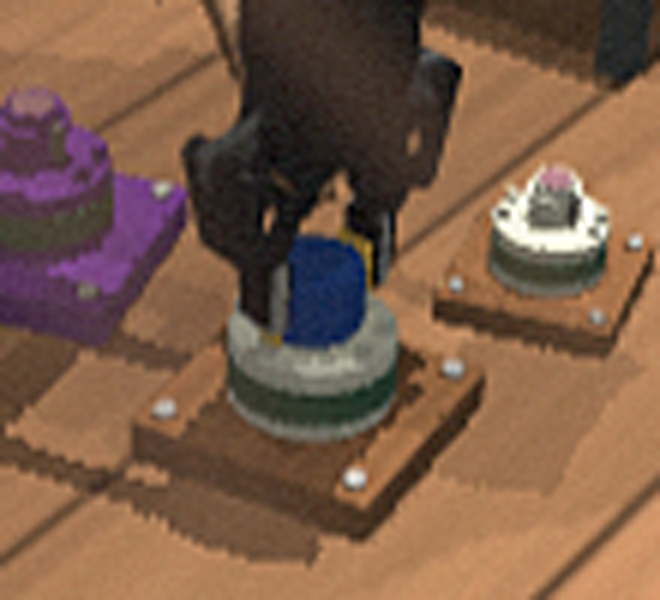

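The cap has turned with the fingers: the yellow tabs are now at (355,255) and (275,335). Mz is starting to fall (−0.09), so I'll take one more small step to confirm and relieve the y side-load.

Call:
servo_tool(increments=[{"slide":[0,0.001,0],"spin":-1},{"slide":[0,0,0],"spin":0},{"slide":[0,0,0],"spin":0},{"slide":[0,0,0],"spin":0}])

```text
clock: 12.0
position: [0.4884, 0.1407, 0.0691]
ee_rot: [0.0, 0.105, 0.994, 0.0]
contact_force: [0.4, 3.5, 5.2]
width: 0.0509
```

```bash
python3 -c "
from h import *
rep()"
```

```text
t 12.0 p [0.4884 0.1407 0.0691] yaw_y 77.98 zax [ 2.e-04  0.e+00 -1.e+00] F [0.4 3.5 5.2] M [ 0.6  -0.05 -0.08] w 0.0509 q6 -1.22
```

Call:
servo_tool(increments=[{"slide":[0,0.0005,0],"spin":-1},{"slide":[0,0,0],"spin":0},{"slide":[0,0,0],"spin":0}])

```text
clock: 12.3
position: [0.4884, 0.141, 0.0691]
ee_rot: [-0.0, 0.096, 0.995, -0.0]
contact_force: [0.1, 3.7, 5.7]
width: 0.0508
```

```bash
python3 -c "
from h import *
rep()"
```

```text
t 12.3 p [0.4884 0.141  0.0691] yaw_y 78.98 zax [-1.e-04 -4.e-04 -1.e+00] F [0.1 3.7 5.7] M [ 0.48 -0.03 -0.1 ] w 0.0508 q6 -1.23
```

Call:
servo_tool(increments=[{"slide":[0,0.0003,-0.0005],"spin":-1},{"slide":[0,0,0],"spin":-0.5},{"slide":[0,0,0],"spin":0},{"slide":[0,0,0],"spin":0}])

```text
clock: 12.7
position: [0.4884, 0.1413, 0.0692]
ee_rot: [-0.0, 0.083, 0.997, -0.0]
contact_force: [1.2, 1.8, -0.5]
width: 0.0513
```

```bash
python3 -c "
from h import *
rep()"
```

```text
t 12.7 p [0.4884 0.1413 0.0692] yaw_y 80.48 zax [-5.e-04 -4.e-04 -1.e+00] F [ 1.2  1.8 -0.5] M [ 0.36 -0.29 -0.18] w 0.0513 q6 -1.26
```

Call:
servo_tool(increments=[{"slide":[0,0.0003,0],"spin":-1},{"slide":[0,0,0],"spin":0},{"slide":[0,0,0],"spin":0}])

```text
clock: 13.0
position: [0.4883, 0.1415, 0.0692]
ee_rot: [-0.0, 0.074, 0.997, -0.0]
contact_force: [1.7, -0.2, -2.0]
width: 0.0511
```

```bash
python3 -c "
from h import *
rep()"
```

```text
t 13.0 p [0.4883 0.1415 0.0692] yaw_y 81.48 zax [-6.e-04 -6.e-04 -1.e+00] F [ 1.7 -0.2 -2. ] M [ 0.01 -0.29 -0.27] w 0.0511 q6 -1.28
```

Mz went −0.18 then −0.27 N·m over 1°, which matches the stop's 0.09 N·m/deg. The stop was met at about 72–73°. I'll ease back 1° and lift gently.

Call:
servo_tool(increments=[{"slide":[0,0,0],"spin":1},{"slide":[0,0,-0.001],"spin":0},{"slide":[0,0,-0.001],"spin":0},{"slide":[0,0,-0.001],"spin":0},{"slide":[0,0,0],"spin":0},{"slide":[0,0,0],"spin":0}])

```text
clock: 13.6
position: [0.4877, 0.1415, 0.0724]
ee_rot: [-0.001, 0.083, 0.997, -0.0]
contact_force: [-0.5, -1.9, -3.3]
width: 0.0513
```

```bash
python3 -c "
from h import *
rep()"
```

```text
t 13.6 p [0.4877 0.1415 0.0724] yaw_y 80.49 zax [-1.7e-03 -7.0e-04 -1.0e+00] F [-0.5 -1.9 -3.3] M [-0.41  0.17 -0.16] w 0.0513 q6 -1.26
```

Call:
servo_tool(increments=[{"slide":[0,0,-0.001],"spin":0},{"slide":[0,0,-0.001],"spin":0},{"slide":[0,0,0],"spin":0},{"slide":[0,0,0],"spin":0}])

```text
clock: 14.0
position: [0.4883, 0.1417, 0.0746]
ee_rot: [-0.0, 0.083, 0.997, -0.0]
contact_force: [-1.2, -3.0, -3.1]
width: 0.0511
```

```bash
python3 -c "
from h import *
rep()"
```

```text
t 14.0 p [0.4883 0.1417 0.0746] yaw_y 80.48 zax [-5.e-04 -2.e-04 -1.e+00] F [-1.2 -3.  -3.1] M [-0.43  0.2  -0.16] w 0.0511 q6 -1.26
```

Call:
servo_tool(increments=[{"slide":[0,-0.0006,-0.002],"spin":0},{"slide":[0,0,-0.002],"spin":0},{"slide":[0,0,-0.002],"spin":0},{"slide":[0,0,-0.002],"spin":0},{"slide":[0,0,0],"spin":0},{"slide":[0,0,0],"spin":0}])

```text
clock: 14.6
position: [0.4893, 0.1415, 0.0832]
ee_rot: [0.001, 0.083, 0.997, 0.0]
contact_force: [0.3, -0.1, -1.1]
width: 0.0508
```

```bash
python3 -c "
from h import *
rep()
s=eyes.get_image('scene')
cv2.imwrite('pics/a6.png',cv2.resize(s[140:240,260:370],None,fx=6,fy=6,interpolation=2))"
```

```text
t 14.6 p [0.4893 0.1415 0.0832] yaw_y 80.48 zax [ 2.e-03  6.e-04 -1.e+00] F [ 0.3 -0.1 -1.1] M [0.03 0.05 0.  ] w 0.0508 q6 -1.26
```

View pics/a6.png

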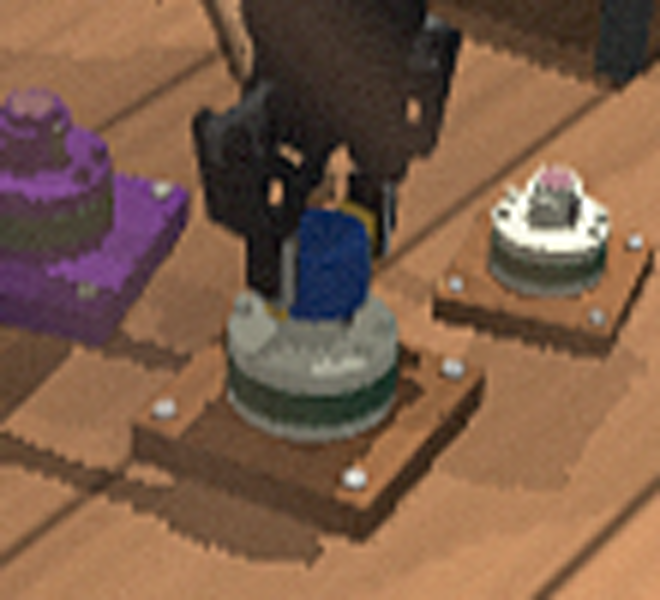

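The cap is rising with the fingers (top at y≈215, was 245). Only its weight shows, and the torque has gone. Lifting straight off.

Call:
servo_tool(increments=[{"slide":[0,0,-0.003],"spin":0},{"slide":[0,0,-0.003],"spin":0},{"slide":[0,0,-0.004],"spin":0},{"slide":[0,0,-0.004],"spin":0},{"slide":[0,0,-0.006],"spin":0},{"slide":[0,0,-0.006],"spin":0},{"slide":[0,0,0],"spin":0}])

```text
clock: 15.35
position: [0.4893, 0.1414, 0.1096]
ee_rot: [0.001, 0.083, 0.997, 0.0]
contact_force: [-0.3, -0.1, -0.4]
width: 0.0511
```

Call:
servo_tool(increments=[{"slide":[0,0,-0.01],"spin":0},{"slide":[0,0,-0.02],"spin":0},{"slide":[0,0,-0.02],"spin":0},{"slide":[0,0,-0.01],"spin":0},{"slide":[0,0,0],"spin":0},{"slide":[0,0,0],"spin":0}])

```text
clock: 15.95
position: [0.4881, 0.1412, 0.1682]
ee_rot: [-0.0, 0.083, 0.997, -0.0]
contact_force: [0.5, 0.1, -2.0]
width: 0.0509
```

```bash
python3 -c "
from h import *
s=eyes.get_image('scene')
cv2.imwrite('pics/a7.png',cv2.resize(s[110:240,250:370],None,fx=4.5,fy=4.5,interpolation=2))
rep([.498,-.1515,.1])
for p in [(120,82),(490,130),(460,497),(75,447)]: pass
"
```

```text
t 16.0 p [0.4878 0.1412 0.1677] yaw_y 80.47 zax [-1.7e-03 -2.0e-04 -1.0e+00] F [-0.3 -0.6 -0.9] M [-0.03  0.01  0.06] w 0.0508 q6 -1.26
tool d [-0.0587 -0.2869  0.0677]
```

View pics/a7.png

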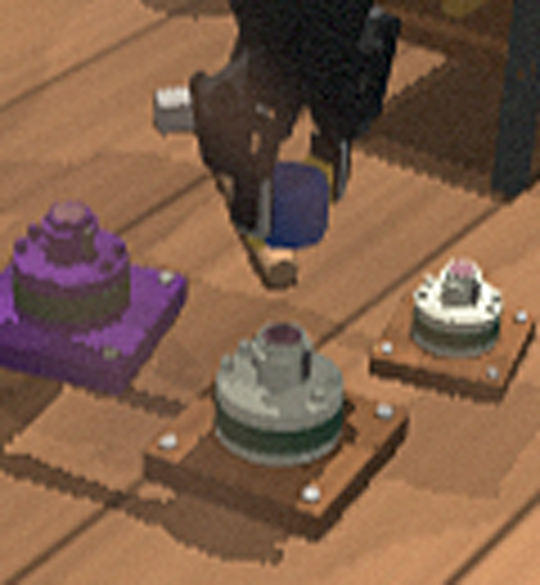

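The cap is clear of the neck and upright in the jaws. Now carry it over the tray.

Call:
servo_tool(increments=[{"slide":[-0.003,-0.015,0],"spin":0},{"slide":[-0.006,-0.03,0],"spin":0},{"slide":[-0.008,-0.04,0],"spin":0},{"slide":[-0.008,-0.04,0],"spin":0},{"slide":[-0.008,-0.04,0],"spin":0},{"slide":[-0.008,-0.04,0],"spin":0},{"slide":[-0.008,-0.04,0],"spin":0},{"slide":[-0.006,-0.03,0],"spin":0}])

```text
clock: 16.8
position: [0.4965, -0.1412, 0.1673]
ee_rot: [-0.001, 0.084, 0.996, 0.0]
contact_force: [-0.0, 0.7, 0.2]
width: 0.0506
```

Call:
servo_tool(increments=[{"slide":[-0.003,-0.01,0.01],"spin":0},{"slide":[0,0,0.03],"spin":0},{"slide":[0,0,0.03],"spin":0},{"slide":[0,0,0.03],"spin":0},{"slide":[0,0,0.01],"spin":0},{"slide":[0,0,0],"spin":0},{"slide":[0,0,0],"spin":0}])

```text
clock: 17.5
position: [0.4991, -0.1492, 0.0589]
ee_rot: [0.0, 0.083, 0.997, 0.0]
contact_force: [-0.5, -0.9, -0.4]
width: 0.051
```

```bash
python3 -c "
from h import *
s=eyes.get_image('scene')
cv2.imwrite('pics/a8.png',cv2.resize(s[190:320,180:310],None,fx=4.5,fy=4.5,interpolation=2))
rep([.498,-.1515,.012])
"
```

```text
t 17.55 p [ 0.4996 -0.1495  0.0595] yaw_y 80.5 zax [ 2.1e-03 -7.0e-04 -1.0e+00] F [ 0.2  0.6 -0. ] M [ 0.04 -0.01 -0.01] w 0.0509 q6 -1.83
tool d [ 0.0013 -0.0022  0.0475]
```

View pics/a8.png

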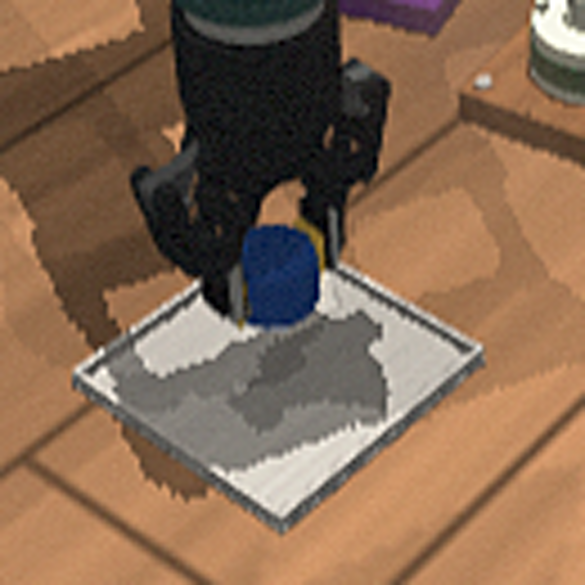

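The cap hangs upright over the tray centre. Lowering, with the last millimetres done slowly.

Call:
servo_tool(increments=[{"slide":[0.001,-0.002,0.01],"spin":0},{"slide":[0,0,0.015],"spin":0},{"slide":[0,0,0.01],"spin":0},{"slide":[0,0,0.005],"spin":0},{"slide":[0,0,0.002],"spin":0},{"slide":[0,0,0],"spin":0},{"slide":[0,0,0],"spin":0}])

```text
clock: 18.25
position: [0.4976, -0.1514, 0.0168]
ee_rot: [0.0, 0.083, 0.997, -0.0]
contact_force: [0.5, 0.6, -1.1]
width: 0.0507
```

```bash
python3 -c "
from h import *
rep([.498,-.1515,.012])
"
```

```text
t 18.25 p [ 0.4976 -0.1514  0.0168] yaw_y 80.48 zax [ 8.e-04 -3.e-04 -1.e+00] F [ 0.5  0.6 -1.1] M [-0.06  0.03  0.01] w 0.0507 q6 -1.83
tool d [-0.0004 -0.      0.0048]
```

Call:
servo_tool(increments=[{"slide":[0,0,0.001],"spin":0},{"slide":[0,0,0.001],"spin":0},{"slide":[0,0,0.001],"spin":0},{"slide":[0,0,0],"spin":0},{"slide":[0,0,0],"spin":0}])

```text
clock: 18.75
position: [0.4972, -0.1512, 0.0134]
ee_rot: [-0.0, 0.083, 0.997, 0.0]
contact_force: [0.1, 0.3, -0.1]
width: 0.0512
```

```bash
python3 -c "
from h import *
rep([.498,-.1515,.012])
"
```

```text
t 18.75 p [ 0.4972 -0.1512  0.0134] yaw_y 80.47 zax [-1.e-04  1.e-04 -1.e+00] F [ 0.1  0.3 -0.1] M [-0.04  0.    0.02] w 0.0512 q6 -1.83
tool d [-0.0009 -0.0002  0.0014]
```

Call:
servo_tool(increments=[{"slide":[0,0,0.0005],"spin":0},{"slide":[0,0,0.0005],"spin":0},{"slide":[0,0,0],"spin":0},{"slide":[0,0,0],"spin":0}])

```text
clock: 19.15
position: [0.4972, -0.1512, 0.0125]
ee_rot: [-0.0, 0.083, 0.997, 0.0]
contact_force: [-0.2, -0.2, -0.4]
width: 0.0508
```

```bash
python3 -c "
from h import *
rep([.498,-.1515,.012])
"
```

```text
t 19.15 p [ 0.4972 -0.1512  0.0125] yaw_y 80.47 zax [-0.e+00  1.e-04 -1.e+00] F [-0.2 -0.2 -0.4] M [-0.06 -0.04 -0.02] w 0.0508 q6 -1.83
tool d [-0.0008 -0.0002  0.0005]
```

Call:
servo_tool(increments=[{"slide":[0,0,0.0005],"spin":0},{"slide":[0,0,0],"spin":0},{"slide":[0,0,0],"spin":0}])

```text
clock: 19.45
position: [0.4973, -0.1512, 0.0122]
ee_rot: [0.0, 0.083, 0.997, 0.0]
contact_force: [-0.8, -0.9, 2.2]
width: 0.0508
```

```bash
python3 -c "
from h import *
rep([.498,-.1515,.012])
"
```

```text
t 19.45 p [ 0.4973 -0.1512  0.0122] yaw_y 80.47 zax [ 3.e-04 -0.e+00 -1.e+00] F [-0.8 -0.9  2.2] M [ 0.03  0.02 -0.02] w 0.0508 q6 -1.83
tool d [-0.0008 -0.0001  0.0002]
```

Contact at z = 0.0122 (expected 0.012), with about 2 N. Releasing.

Call:
servo_tool(increments=[{"slide":[0,0,0],"spin":0},{"slide":[0,0,0],"spin":0},{"slide":[0,0,0],"spin":0},{"slide":[0,0,0],"spin":0},{"slide":[0,0,0],"spin":0},{"slide":[0,0,0],"spin":0},{"slide":[0,0,0],"spin":0},{"slide":[0,0,0],"spin":0}], hand=0.9)

```text
clock: 20.25
position: [0.4972, -0.1512, 0.012]
ee_rot: [0.0, 0.083, 0.997, 0.0]
contact_force: [-1.0, 0.5, -0.7]
width: 0.0768
```

```bash
python3 -c "
from h import *
s=eyes.get_image('scene')
cv2.imwrite('pics/a9.png',cv2.resize(s[190:320,180:310],None,fx=4.5,fy=4.5,interpolation=2))
rep([.498,-.1515,.012])
"
```

```text
t 20.3 p [ 0.4972 -0.1512  0.012 ] yaw_y 80.47 zax [ 0.e+00  1.e-04 -1.e+00] F [-0.6  0.6 -0. ] M [ 0.01 -0.05 -0.02] w 0.0771 q6 -1.83
tool d [-0.0008 -0.0002 -0.    ]
```

View pics/a9.png

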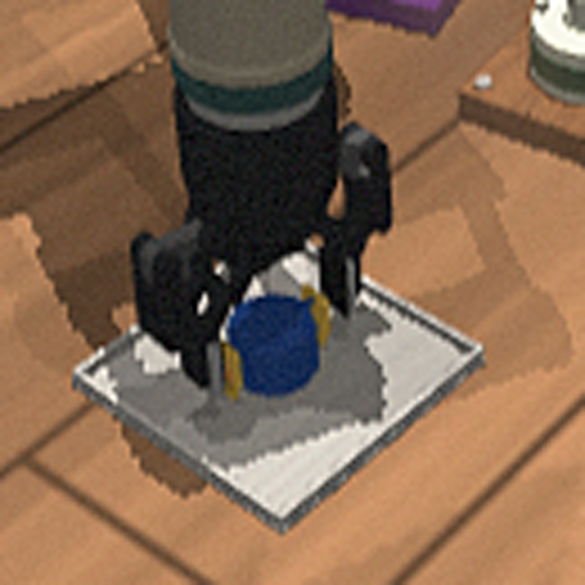

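The cap stands upright in the tray, its tabs sprung out and the fingers clear. Retreating straight up.

Call:
servo_tool(increments=[{"slide":[0,0,-0.01],"spin":0},{"slide":[0,0,-0.02],"spin":0},{"slide":[0,0,-0.03],"spin":0},{"slide":[0,0,-0.03],"spin":0},{"slide":[0,0,-0.03],"spin":0},{"slide":[0,0,-0.03],"spin":0},{"slide":[0,0,0],"spin":0},{"slide":[0,0,0],"spin":0}])

```text
clock: 21.1
position: [0.4974, -0.1513, 0.163]
ee_rot: [0.001, 0.083, 0.997, -0.0]
contact_force: [0.2, 0.2, -0.9]
width: 0.077
```

```bash
python3 -c "
from h import *
s=eyes.get_image('scene')
cv2.imwrite('pics/b1.png',s)
cv2.imwrite('pics/b2.png',cv2.resize(s[150:320,180:370],None,fx=3.5,fy=3.5,interpolation=2))
rep()
"
```

```text
t 21.15 p [ 0.4966 -0.151   0.1619] yaw_y 80.47 zax [-5.e-04  3.e-04 -1.e+00] F [-0.4  0.5  1. ] M [-0.02 -0.01 -0.01] w 0.0769 q6 -1.83
```

View pics/b1.png

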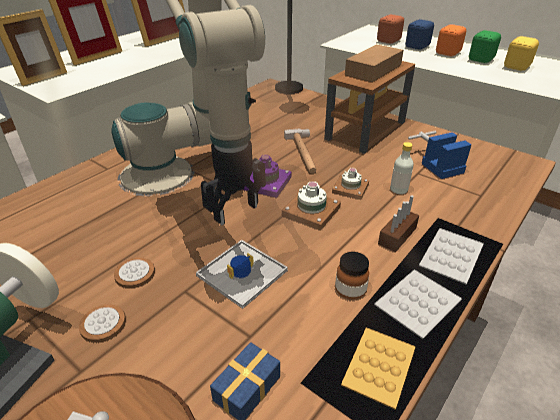

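View pics/b2.png

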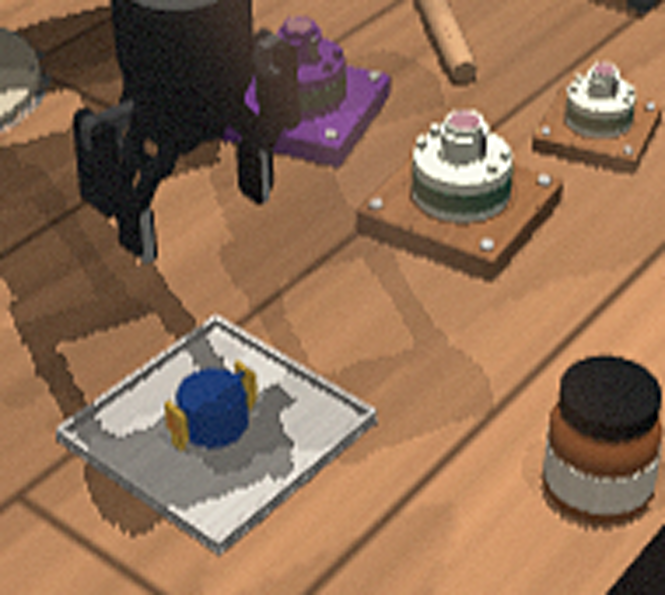

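The cap is upright at the tray centre (240,266), the jar's neck is open, and all the bystanders are where they were. The gripper is clear, so I'm handing in.

```bash
python3 -c "
from rig import manip
print(manip.sign_off())"
```

```text
the job is handed in; nothing more can be done
None
```

The jar is open and its cap is standing right way up near the centre of the steel tray, released. I handed the job in at about 21 s, well under the 72 s limit.

- **Squeeze:** I used 20 N, the gripper's minimum. The opening settled at about 51 mm against 52 mm expected with the tabs fully in, and the cap then turned freely past the catch posts.
- **Turn:** The cap turned anticlockwise until the torque rose at 0.09 N m per degree, as described for the stop, which it met at about 72–73°. I went about 2–3° into the stop, peaking at 0.27 N m, then eased back 1°. Sideways and axial readings stayed under about 6 N, and I corrected the sideways load with millimetre shifts.
- **Lift:** The cap came straight off with about 3 N at most.
- **Set down:** It touched the tray at about 2 N, at the height predicted from the tray measurement.
- **Last check:** The final scene picture shows the cap upright with its tabs sprung out, the jar's neck bare and the other things where they were. The gripper was about 0.16 m up and clear. I did not take a final top-camera picture.

No checks failed. The pose and force readings had about 1 mm and 1 N of noise. From about 69° to 73° the torque stayed near −0.1 N m, too small to tell from noise, so I took two more small steps before counting it as the stop.

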